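# Clamp a valve spindle and hold the loupe in focus above it

## Task

The brass valve spindle of a fire extinguisher stands loose in the lever chuck and is to be inspected: first swing the chuck's lever anticlockwise (seen from above) by its upright knob, as far as it goes, so that the three jaws grip the spindle firmly. Then pick up the loupe by its handle and hold it level, lens centred over the top of the spindle and rim at the height shown by the pointer on the chuck's gauge post, without shifting the pointer, touching the spindle with the loupe or disturbing the other things on the bench. Finish while holding the loupe still there: do not put it down or let go.

Things in the scene. Friction and masses are not known exactly. Their poses are not given: they have to be found in the camera images.
- chuck: Fixed lever chuck, left or right on the bench: base plate 14 mm thick, from 52 mm behind to 132 mm ahead of the origin in x, 110 mm wide; knurled sleeve 74 mm across, top at 53 mm; three jaws, tops at 60 mm. Gauge post 9 mm thick, 214 mm tall, 110 mm from the axis on its +x. Lever on its -x side. Origin on the vertical chuck axis at bench level, z up; yaw varies.
- sleeve (a joint): Angle of sleeve and lever, 0 to 1.3 rad (stop), growing anticlockwise from above about the chuck axis. Lever direction is 2.49 + value from the chuck's +x. Starts at 0 to 0.35. Jaws close 3.5 mm each per rad, touch the spindle near 1.0 and grip firmly near 1.3. Stays where left (4 N at the knob, up to about 8 N as the jaws bite).
- knob (a point): Grip point on the lever's upright black knob, a cylinder 16 mm across from 40 to 98 mm above the bench, 90 mm from the chuck axis; the point is on its axis at 80 mm. The lever bar below it is 10 mm thick, top at 47 mm. The knob turns with the lever.
- jaw0: One of the three chuck jaws, driven by the sleeve; origin rides near the chuck axis at the bench surface.
- jaw1: Second chuck jaw, as jaw0.
- jaw2: Third chuck jaw, as jaw0.
- spindle: Brass valve spindle, 65 mm tall, 16 mm across at the foot, with a 22 mm flange and a 12 mm tip, standing upright and loose in the chuck. Origin at the centre of its underside (30 mm above the bench), z along it, up.
- spindle_top (a point): Centre of the spindle's top face, about 95 mm above the bench.
- focus_mark (a point): Tip of the slim level pointer on the gauge post, marking the focal height for the mid-height of the loupe's rim (point lens). It points at the chuck axis, ends 62 mm from it on the chuck's +x side, 150 to 190 mm above the bench (varies). Its 20 mm collar sits stiffly on the post and must not be shifted.
- loupe: Hand loupe lying flat on the bench where the chuck is not: black rim 64 mm across, 10 mm thick, clear lens; straight black handle 16 mm wide, 20 mm tall, from 45 to 135 mm from the lens centre along the loupe's -x. Flat underside. Origin at the lens centre, at the underside; z up. About 90 g.
- lens (a point): Centre of the lens, at mid-height of the rim, 5 mm above the loupe's underside.
- grip (a point): Point in the loupe's handle for gripping across its 16 mm width: 85 mm from the lens centre along the loupe's -x, 10 mm above its underside. Its axes are the loupe's.
- wrench: Leave alone: open-ended steel wrench lying between the two work places.
- screwdriver: Leave alone: screwdriver lying at the left.
- brush: Leave alone: small brush lying in the middle, straight ahead of the robot base.
- neck_ring: Leave alone: brass ring, 44 mm across, 12 mm tall, lying flat near the middle.
- dial_gauge: Leave alone: round pressure dial, 44 mm across, 17 mm tall, lying on its back at the right.
- spare_valve: Leave alone: brass valve body, 28 mm across, 42 mm tall, upright at the right.
- grease: Leave alone: white jar with black cap, 60 mm across, 70 mm tall, at the left.
- nozzle: Leave alone: black conical hose nozzle, 75 mm long, lying at the right.
There are look-alikes about, which are no part of the job. There is more than one size of the loupe; the one meant has the size given above.

How it is judged:
On the way, in this order (a step that is already met when the one before it is completed fails the run):
1. the three jaws grip the spindle while the loupe still lies on the bench (contact force between each of jaw0, jaw1, jaw2 and spindle above 3 N and height (world z) of lens below 0.03 m), for 0.2 s.
2. the loupe is lifted in the fingers (height (world z) of lens above 0.06 m and contact force between the fingers and loupe above 1 N), for 0.2 s.
At the end, for the whole second after the job is handed in: Fingers alone hold the loupe still: lens centre within 6 mm of the pointer's height, 10 mm sideways of the spindle's top, level within 5 degrees. Each jaw presses the spindle with over 3 N; spindle upright within 6 degrees, raised under 6 mm, within 4 mm of the chuck axis (z of lens in the frame of focus_mark between -0.006 and 0.006 m and horizontal distance between lens and spindle_top below 0.01 m and angle between loupe's own z axis and vertical below 0.09 rad and contact force between the fingers and loupe above 1 N and contact force between loupe and chuck below 0.1 N and contact force between loupe and spindle below 0.1 N and linear speed of loupe below 0.02 m/s and contact force between each of jaw0, jaw1, jaw2 and spindle above 3 N and angle between spindle's own z axis and vertical below 0.1 rad and horizontal distance between spindle and chuck below 0.004 m and height (world z) of spindle below 0.036 m); the arm keeps its last pose, push and grip.
It fails at once if the loupe touched the spindle (contact force between loupe and spindle above 0.5 N).
It fails at once if the pointer was shifted by more than 4 mm (distance of focus_mark from where it was at the start of the episode above 0.004 m).
It fails at once if another thing on the bench was moved by more than 30 mm (distance of any of wrench, screwdriver, brush, neck_ring, dial_gauge, spare_valve, grease, nozzle from where it was at the start of the episode above 0.03 m).
It also fails if it takes over 51 s, if anything falls off the work surface, if the arm or the gripper's body presses on something with over 40 N, if the wrist force passes 120 N, or if a joint passes its speed limit or range.

## Robot

A 6-joint arm with a two-finger parallel gripper is mounted at the origin on the work surface. World frame = base frame: x ahead of the robot, y to its left, z up, the work surface at z = 0. Lengths are in m, angles in rad, forces in N, time in s.
With the tool pointing down it reaches from about 0.35 to 0.725 m from the base axis. Payload 4.3 kg.
Tool frame: the origin (TCP) lies midway between the tips of the shut fingers; the grasp point (between the pads) lies behind it (manip.tcp_to_grasp is the z of the grasp point in the tool frame, in m); z points along the fingers, y is the line along which they close (so a half turn about z gives the same grasp; the last joint's range is limited). The gripper opens to 85 mm and grips with 20 to 120 N. Pads are 22 mm wide; open, the fingers measure 114 mm over their backs; the gripper's body (76 mm by 85 mm) begins 54 mm behind the grasp point. The pads swing forward as they close: fully open they stand 13 mm farther back than shut.
Start: joints at [1.013, 0.377, 0.081, 1.274, 0, 1.46], TCP at [0.249, 0.518, 0.231] pointing down, gripper open.
Joint ranges: [-2.72, 2.72], [-0.84, 1.66], [-1.02, 1.22], [-1.77, 2.12], [-1.37, 1.28], [-3.14, 3.14]. Speed limits (rad/s): [2.57, 2.57, 3.14, 3.14, 3.14, 3.14].

## Interface

Orientations are given as a rotation vector (axis times angle).
In Python, from cell import manip, cams, workorder gives the robot as it stands.
- The arm moves only by the tool step_arm, never from a script. Its argument "series" is a list that holds one entry, the list of rows, each a list of 7 numbers: the closure in counts, from 0 (fully open) to 255 (shut), then the shift along the tool's x, y, z in m, then the turn, a rotation vector about the tool's x, y, z in degrees. A call has exactly 8 rows; each row shifts and turns the commanded pose from where the row before left it, along the tool's axes as they then stand; what a row does not reach is not made up. A row lasts 1/8 s, in which the tool goes at most 62.5 mm and 10.7 degrees, less where a joint would pass 70% of its speed; a pose out of reach is approached as far as the arm can. A call with a gripper value outside its range is refused whole. The fingers move at their own pace and stop on an object; the grip force is fixed at half the most. Time passes only in rows, so rows that do not move let the fingers close, or fill a call up. It gives the time, the measured TCP pose, the force, the opening and the grip force at its end, in the units of the state.
- manip.sense(): the state, without advancing time (a new reading comes with each control period).
- cams.capture(name): name is "scene" or "top" or "wrist"; returns a dict with "image" (384x512x3 uint8, red, green, blue), "range_z" (384x512 float32, m along the optical axis (not along the pixel's ray), 0 where there is no reading), "fov_y" (degrees; the focal length in pixels is half the picture's height over the tangent of half this angle, whatever the lens; pixels are square), "cx", "cy" (the principal point, pixels), "extrinsics" (4x4, takes a point from world to camera coordinates); the wrist camera has in their place "tool_from_camera" (4x4, takes a point from camera to tool coordinates, whose origin is the TCP and whose axes are the flange's). Camera axes: x right, y down, z forward; pixel columns grow to the right and rows downward; lengths in m; the calibration is good to about 2 mm. The wrist camera is an equidistant fisheye: a pixel r from the principal point sees the ray r / f radians off the axis. A picture is of the moment at which its call begins: read the wrist's pose just before it.
- workorder.job_done(): hands the job in; it is judged then, once.
The state is a dict: "t": time; "qpos": joint angles; "qd": joint speeds; "joint_torque": joint torques, N m; "tcp_pos": TCP position; "ee_rot": TCP orientation; "force": force on the tool from outside, world axes, zero at the start; "wrist_torque": the same for the moment, N m; "opening": opening from 0.0 (shut) to 1.0 (fully open); "gripper_force": force on a finger pad.
Only numpy, scipy, OpenCV 4.12 (cv2) and the standard library are available. Lean on these libraries where they do the work, as an engineer would, in place of code of your own. Each camera call takes 0.05 s, during which the arm holds its last target. There are 200 camera calls.

## Working session

There is one attempt and no reset: what is moved stays moved. The work goes in short steps, Python scripts to look and compute and a tool call to move; the robot and the scene stay as the last step left them, time stands still between calls to the robot, and variables do not carry over. Pictures are saved under pics/ and viewed, at most 11 in all, crops included, and the job is handed in when it is done.

Besides the shell and the picture viewer there is one more tool, called after ">>>" as a command line: name --argument value ..., lists and objects as JSON in quotes. step_arm: Moves the arm, as the interface text tells. Its arguments: {"type":"object","properties":{"series":{"type":"array","items":{"type":"array","items":{"type":"array","items":{"type":"number"}}}}},"required":["series"]}

```bash
mkdir -p pics; ls; cat > h.py <<'E'
import numpy as np, cv2
from scipy.spatial.transform import Rotation as R
from cell import manip, cams, workorder
def world(c):
    H,W=c["range_z"].shape; f=H/2/np.tan(np.radians(c["fov_y"])/2)
    v,u=np.mgrid[:H,:W]; z=c["range_z"]
    P=np.stack([(u-c["cx"])/f*z,(v-c["cy"])/f*z,z],-1)
    E=np.linalg.inv(c["extrinsics"])
    return P@E[:3,:3].T+E[:3,3]
def save(n,im,s=1): cv2.imwrite(f"pics/{n}.png",cv2.resize(im[...,::-1],None,fx=s,fy=s))
E
python3 - <<'E'
from h import *
s=manip.sense(); print(s, manip.tcp_to_grasp)
for n in("scene","top"):
    c=cams.capture(n); save(n,c["image"],1.5); np.savez(n,**c); print(n,c["fov_y"],c["extrinsics"])
E
```

```text
pics
{'t': 0.0, 'qpos': array([ 1.01268598e+00,  3.78080649e-01,  7.96122258e-02,  1.27440546e+00,
       -3.32868285e-05,  1.46053169e+00]), 'qd': array([-2.01967385e-03,  8.45864922e-04, -1.08922658e-05, -8.73066425e-04,
       -1.68778489e-03,  7.35850278e-05]), 'joint_torque': array([ 3.65654714e-04, -4.63607061e+01,  2.69874805e+01,  2.10644089e-02,
       -9.99889630e-05,  4.77635041e-06]), 'tcp_pos': array([0.24861919, 0.51773201, 0.23034555]), 'ee_rot': array([-0.69746553, -3.06252396,  0.00309939]), 'force': array([0.42870448, 0.16862393, 0.0513834 ]), 'wrist_torque': array([-0.04761083,  0.00247377, -0.02223823]), 'gripper_force': 0.0, 'opening': 0.9971018679538081} -0.0187
scene 43.677925939326485 [[ 0.5665485   0.82397602  0.00929058 -0.32045281]
 [ 0.61137015 -0.41275238 -0.67517554 -0.24559359]
 [-0.55249375  0.38819968 -0.73759858  1.69420991]
 [ 0.          0.          0.          1.        ]]
top 49.929637910977156 [[-0.01678731 -0.99983853 -0.0064105   0.02762426]
 [-0.97995737  0.01772566 -0.19841711  0.5360171 ]
 [ 0.1984987   0.00295112 -0.98009671  1.39770548]
 [ 0.          0.          0.          1.        ]]
```

View pics/top.png

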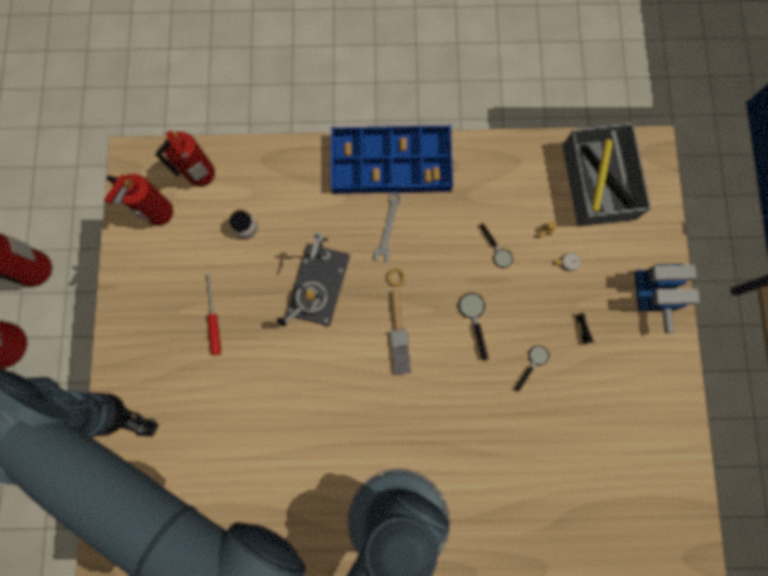

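View pics/scene.png

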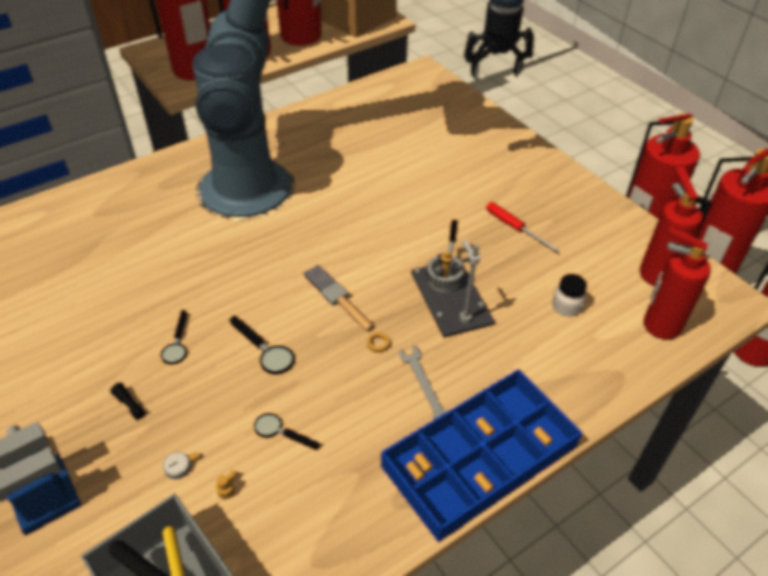

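Loupe candidates in the top picture (768×576): large loupe at (471,306), small ones at (502,258) and (539,355). The large one should be the 64 mm one. The chuck is at (310,296), with its knob at (282,321) and post top at (318,238). Next I measure them, with one close crop.

```bash
python3 - <<'E'
from h import *
c=dict(np.load("top.npz")); P=world(c); im=c["image"]
hsv=cv2.cvtColor(im,cv2.COLOR_RGB2HSV)
def reg(x0,y0,x1,y1):
    m=np.zeros(im.shape[:2],bool); m[int(y0/1.5):int(y1/1.5),int(x0/1.5):int(x1/1.5)]=1; return m
f=192/np.tan(np.radians(c["fov_y"])/2);E=np.linalg.inv(c["extrinsics"])
def cast(u,v,z):
    d=E[:3,:3]@np.array([(u-c["cx"])/f,(v-c["cy"])/f,1]);o=E[:3,3];return o+d*(z-o[2])/d[2]
print("bench z",np.median(P[reg(400,400,600,450)][:,2]))
# loupes: not-wood
wood=(hsv[...,0]<25)&(hsv[...,1]>70)
for n,b in dict(big=(450,280,495,370),s1=(475,215,520,275),s2=(505,335,555,395)).items():
    m=reg(*b)&~wood; dark=m&(hsv[...,2]<60)
    cnt=max(cv2.findContours(m.astype(np.uint8),0,2)[0],key=cv2.contourArea)
    pts=np.array([cast(u,v,.005)[:2] for u,v in cnt[:,0]])
    hd=np.array([cast(u,v,.02)[:2] for v,u in np.argwhere(dark)])
    r=cv2.minAreaRect(pts.astype(np.float32)*1000); print(n,r,"darkmean",hd.mean(0))
# chuck
m=reg(255,225,355,335); Q=P[m]
for lo,hi in((.05,.075),(.085,.105),(.14,.2),(.2,.23)):
    k=(Q[:,2]>lo)&(Q[:,2]<hi); print(lo,k.sum(),Q[k].mean(0) if k.any() else'',Q[k].min(0) if k.any() else '',Q[k].max(0) if k.any() else '')
# brass spindle top
br=m&(hsv[...,0]>12)&(hsv[...,0]<28)&(hsv[...,1]>130)&(P[...,2]>.07); print("brass",br.sum(),P[br].mean(0) if br.any() else'')
plate=m&(abs(P[...,2]-.014)<.005)&(hsv[...,1]<80)
r=cv2.minAreaRect((P[plate][:,:2]*1000).astype(np.float32)); print("plate",r)
save("chuck_top",im[140:235,165:325],5)
E
```

```text
bench z 0.00025600495387134714
big ((443.56170654296875, -184.76181030273438), (58.14756774902344, 151.76560974121094), 88.96550750732422) darkmean [ 0.40363725 -0.2011934 ]
s1 ((623.4466552734375, -251.05801391601562), (87.71792602539062, 43.22709274291992), 46.845088958740234) darkmean [ 0.65488322 -0.23587986]
s2 ((348.0557861328125, -315.740478515625), (41.62933349609375, 109.61457061767578), 42.51913070678711) darkmean [ 0.31949689 -0.300384  ]
0.05 192 [0.50974448 0.19507154 0.05606823] [0.44500213 0.15671901 0.05000535] [0.61788398 0.26101157 0.07429932]
0.085 37 [0.48917449 0.22696504 0.09606035] [0.44447348 0.15937569 0.08502033] [0.61740749 0.26750381 0.1045234 ]
0.14 66 [0.60509901 0.16411715 0.18578764] [0.57223929 0.14312949 0.14503921] [0.62605673 0.17645453 0.19811305]
0.2 9 [0.61758364 0.16290763 0.21237415] [0.61500931 0.15975608 0.20569695] [0.62243637 0.16616966 0.21544246]
brass 28 [0.50744574 0.19538112 0.08514856]
plate ((570.210693359375, 246.29466247558594), (239.40940856933594, 184.7115478515625), 73.62873840332031)
```

View pics/chuck_top.png

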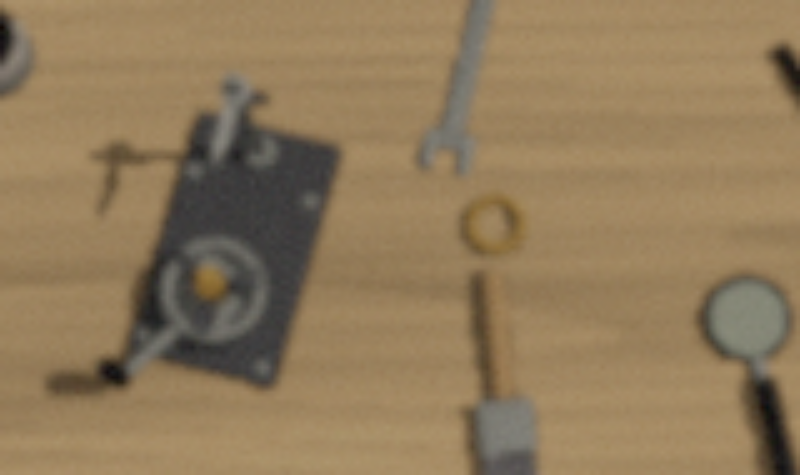

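```bash
python3 - <<'E'
from h import *
for n,b in(("top",(200,150,225,180)),("scene",(295,155,345,215))):
    c=dict(np.load(n+".npz")); P=world(c)
    f=192/np.tan(np.radians(c["fov_y"])/2);E=np.linalg.inv(c["extrinsics"])
    def cast(u,v,z):
        d=E[:3,:3]@np.array([(u-c["cx"])/f,(v-c["cy"])/f,1]);o=E[:3,3];return (o+d*(z-o[2])/d[2]).round(4)
    if n=="top":
        print("axis",cast(207.8,197.6,.053),"post",cast(211.7,156.8,.214),"spin",cast(207,196.8,.095),"knob",cast(187.8,214.2,.098))
        print("plate far corners",cast(205.5,163,.014),cast(233,169.5,.014),cast(219,216.5,.014),cast(191.5,207,.014))
        print("ring etc lens",cast(314.6,203.5,.008))
    u0,v0,u1,v1=b; Q=P[v0:v1,u0:u1].reshape(-1,3); k=(Q[:,2]>.125)&(Q[:,2]<.23)
    print(n); print(Q[k][np.argsort(Q[k][:,2])][::3].round(3).tolist())
    if n=="scene": save("chuck_sc",c["image"][135:230,265:345],6)
E
```

```text
axis [0.5116 0.1925 0.053 ] post [0.6133 0.1608 0.214 ] spin [0.5066 0.19   0.095 ] knob [0.4475 0.254  0.098 ]
plate far corners [0.648  0.2067 0.014 ] [0.6216 0.1059 0.014 ] [0.4494 0.1568 0.014 ] [0.4855 0.2557 0.014 ]
ring etc lens [ 0.4913 -0.1873  0.008 ]
top
[[0.617, 0.16, 0.126], [0.615, 0.163, 0.132], [0.617, 0.161, 0.15], [0.599, 0.17, 0.181], [0.582, 0.173, 0.182], [0.618, 0.15, 0.184], [0.578, 0.176, 0.184], [0.598, 0.173, 0.185], [0.594, 0.17, 0.185], [0.584, 0.169, 0.185], [0.607, 0.17, 0.186], [0.584, 0.173, 0.186], [0.614, 0.153, 0.187], [0.613, 0.143, 0.188], [0.594, 0.166, 0.188], [0.61, 0.15, 0.189], [0.61, 0.163, 0.189], [0.616, 0.146, 0.19], [0.613, 0.166, 0.19], [0.626, 0.159, 0.191], [0.619, 0.169, 0.192], [0.622, 0.159, 0.192], [0.611, 0.162, 0.196], [0.614, 0.165, 0.198], [0.62, 0.163, 0.211], [0.622, 0.163, 0.215], [0.619, 0.166, 0.215]]
scene
[[0.621, 0.165, 0.125], [0.624, 0.165, 0.131], [0.622, 0.166, 0.133], [0.623, 0.161, 0.137], [0.618, 0.162, 0.14], [0.626, 0.162, 0.143], [0.625, 0.166, 0.147], [0.622, 0.165, 0.149], [0.624, 0.165, 0.155], [0.624, 0.1
[... 289 characters left out ...]
592, 0.17, 0.183], [0.588, 0.17, 0.183], [0.596, 0.174, 0.184], [0.579, 0.177, 0.184], [0.617, 0.143, 0.184], [0.628, 0.172, 0.185], [0.592, 0.173, 0.185], [0.588, 0.173, 0.185], [0.629, 0.164, 0.186], [0.618, 0.155, 0.186], [0.609, 0.167, 0.187], [0.616, 0.157, 0.187], [0.597, 0.169, 0.188], [0.629, 0.16, 0.188], [0.624, 0.161, 0.188], [0.62, 0.147, 0.188], [0.622, 0.156, 0.189], [0.624, 0.171, 0.189], [0.623, 0.169, 0.19], [0.627, 0.168, 0.19], [0.623, 0.161, 0.19], [0.616, 0.157, 0.191], [0.621, 0.156, 0.191], [0.621, 0.163, 0.195], [0.621, 0.162, 0.2], [0.623, 0.166, 0.203], [0.623, 0.166, 0.206], [0.619, 0.162, 0.209], [0.615, 0.165, 0.212], [0.621, 0.163, 0.214], [0.621, 0.167, 0.215]]
```

View pics/chuck_sc.png

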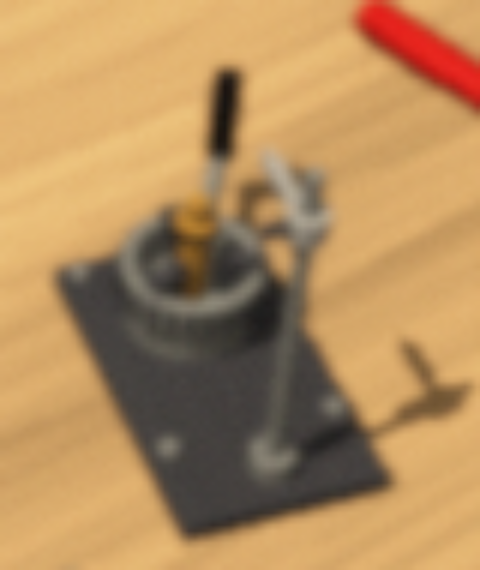

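The chuck's axis is about (0.511, 0.193), with yaw about -0.27 and the lever value about 0.16. The pointer is about 0.183 high. The crop shows the spindle at (195,215), the knob at (225,85) and the pointer at (285,180). First move: above the knob.

```bash
cat >> h.py <<'E'
def go(p,psi=None):
    "print turn about tool z (deg), then shift (mm) in the tool axes after the turn; p = TCP goal"
    s=manip.sense(); M=R.from_rotvec(s["ee_rot"]).as_matrix()
    if psi is None: G=M
    else: G=(R.from_euler("z",psi)*R.from_euler("x",np.pi)).as_matrix()
    t=np.degrees(R.from_matrix(M.T@G).as_rotvec())
    print("t",round(s["t"],2),"tcp",s["tcp_pos"].round(4),"psi",round(np.arctan2(M[1,0],M[0,0]),3),"turn",t.round(2),"shift mm",(1000*G.T@(np.array(p)-s["tcp_pos"])).round(1))
E
python3 -c "
from h import *
go([.4475,.254,.16],2.38)"
```

```text
t 0.1 tcp [0.2486 0.5178 0.2305] psi 2.694 turn [-1.000e-01  1.000e-02  1.798e+01] shift mm [-326.   -53.7   70.5]
```

>>> step_arm --series '[[[0,0,0,0,0,0,9],[0,0,0,0,0,0,9],[0,-0.054,-0.009,0.012,0,0,0],[0,-0.054,-0.009,0.012,0,0,0],[0,-0.054,-0.009,0.012,0,0,0],[0,-0.054,-0.009,0.012,0,0,0],[0,-0.054,-0.009,0.011,0,0,0],[0,-0.054,-0.009,0.011,0,0,0]]]'

```text
t: 1.1
tcp_pos: [0.4466, 0.254, 0.1606]
ee_rot: [-1.168, -2.916, 0.0]
force: [0.9, 0.6, 0.6]
opening: 1.001
gripper_force: 0.0
```

```bash
python3 - <<'E'
from h import *
go([.4475,.254,.16],2.38)
s=manip.sense(); c=cams.capture("wrist"); np.savez("w1",pos=s["tcp_pos"],rot=s["ee_rot"],**c)
print(c["fov_y"],c["cx"],c["cy"],c["tool_from_camera"]); save("w1",c["image"],1.5)
E
```

```text
t 1.1 tcp [0.4466 0.254  0.1606] psi 2.38 turn [-0.02 -0.02 -0.01] shift mm [-0.6  0.6  0.6]
65.70646984690485 258.9998782193205 187.80700379791585 [[-2.23692410e-05 -9.62877821e-01 -2.69937587e-01  6.83060779e-02]
 [ 9.99999253e-01  3.08372068e-04 -1.18284324e-03  4.43496900e-04]
 [ 1.22217473e-03 -2.69937412e-01  9.62877095e-01 -1.42789676e-01]
 [ 0.00000000e+00  0.00000000e+00  0.00000000e+00  1.00000000e+00]]
```

View pics/w1.png

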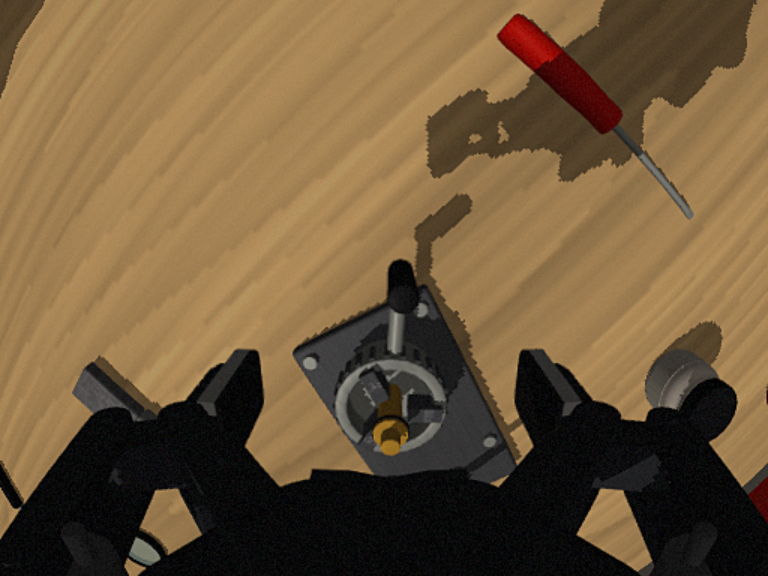

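The wrist view shows the knob's top at (404,297), the sleeve ring's centre near (391,406) and the spindle tip at (391,446).

```bash
cat >> h.py <<'E'
def wcast(c,pos,rot,u,v,z):
    "fisheye pixel (full-size) -> world point on plane z"
    f=192/np.tan(np.radians(c["fov_y"])/2); d=np.array([u-c["cx"],v-c["cy"]]); r=np.hypot(*d); th=r/f
    k=np.array([*(d/r*np.sin(th)),np.cos(th)]); T=c["tool_from_camera"]; M=R.from_rotvec(rot).as_matrix()
    o=pos+M@T[:3,3]; w=M@T[:3,:3]@k; return (o+w*(z-o[2])/w[2]).round(4)
E
python3 - <<'E'
from h import *
c=dict(np.load("w1.npz")); W=lambda u,v,z: wcast(c,c["pos"],c["rot"],u/1.5,v/1.5,z)
k=W(404,297,.098); a=W(391,407,.053); s=W(391,447,.095); print("knob",k,"axis",a,"spindle",s)
for A in(a,s): d=k-A; print(np.hypot(*d[:2]),np.arctan2(d[1],d[0]))
E
```

```text
knob [0.4497 0.2616 0.098 ] axis [0.5105 0.1954 0.053 ] spindle [0.5115 0.1943 0.095 ]
0.08988370263846499 2.3137004015071945
0.09137029057631367 2.31361760291496
```

```bash
python3 -c "
from h import *
go([.450,.2615,.064],2.314)"
```

```text
t 1.15 tcp [0.45   0.2486 0.1592] psi 2.373 turn [-0.18  0.27  3.4 ] shift mm [ 9.5  8.7 95.2]
```

>>> step_arm --series '[[[0,0,0,0,0,0,3.5],[0,0.005,0.004,0,0,0,0],[0,0,0,0.01,0,0,0],[0,0,0,0,0,0,0],[0,0,0,0,0,0,0],[0,0,0,0,0,0,0],[0,0,0,0,0,0,0],[0,0,0,0,0,0,0]]]'

```text
t: 2.15
tcp_pos: [0.4458, 0.262, 0.1515]
ee_rot: [1.257, 2.879, 0.001]
force: [-0.9, 0.5, -0.1]
opening: 1.002
gripper_force: 0.0
```

```bash
python3 - <<'E'
from h import *
go([.450,.2615,.064],2.314)
s=manip.sense(); c=cams.capture("wrist"); np.savez("w2",pos=s["tcp_pos"],rot=s["ee_rot"],**c)
save("w2",c["image"][140:340,150:370],2.7)
E
```

```text
t 2.15 tcp [0.4458 0.262  0.1515] psi 2.319 turn [0.02 0.01 0.26] shift mm [-3.2  2.8 87.5]
```

View pics/w2.png

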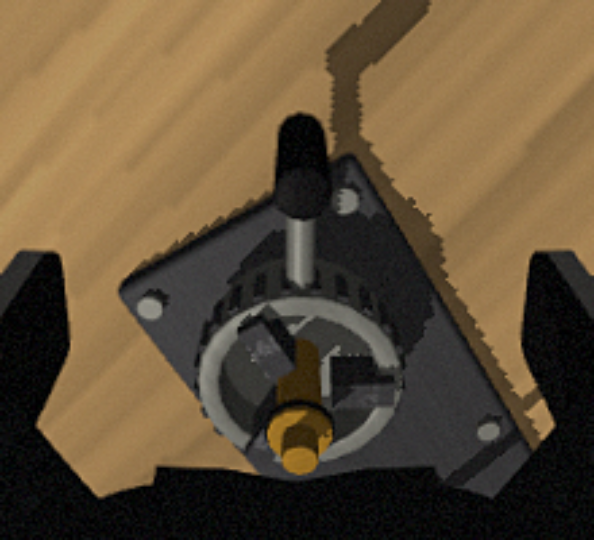

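Knob top at (302,192), ring centre near (301,382), spindle tip at (300,460).

```bash
python3 - <<'E'
from h import *
c=dict(np.load("w2.npz")); W=lambda u,v,z: wcast(c,c["pos"],c["rot"],u/2.7+150,v/2.7+140,z)
k=W(302,192,.098); a=W(301,382,.053); s=W(300,460,.095); print("knob",k,"axis",a,"spindle",s)
for A in(a,s): d=k-A; print(np.hypot(*d[:2]),np.arctan2(d[1],d[0]))
go([*k[:2],.064],2.314)
E
```

```text
knob [0.4499 0.2608 0.098 ] axis [0.5107 0.1958 0.053 ] spindle [0.5116 0.1939 0.095 ]
0.0890035954329936 2.322820559053971
0.0910082413850526 2.3157810474912046
t 2.2 tcp [0.4457 0.262  0.1514] psi 2.319 turn [0.02 0.   0.26] shift mm [-3.7  2.3 87.4]
```

>>> step_arm --series '[[[0,-0.004,0.002,0.022,0,0,0],[0,0,0,0.022,0,0,0],[0,0,0,0.022,0,0,0],[0,0,0,0.021,0,0,0],[0,0,0,0,0,0,0],[255,0,0,0,0,0,0],[255,0,0,0,0,0,0],[255,0,0,0,0,0,0]]]'

```text
t: 3.2
tcp_pos: [0.4505, 0.2607, 0.0651]
ee_rot: [1.256, 2.878, 0.002]
force: [-1.0, 0.2, -0.2]
opening: 0.378
gripper_force: 0.0
```

>>> step_arm --series '[[[255,0,0,0,0,0,0],[255,0,0,0,0,0,0],[255,0,0,0,0,0,0],[255,0,0,0,0,0,0],[255,0,0,0,0,0,0],[255,0,0,0,0,0,0],[255,0,0,0,0,0,0],[255,0,0,0,0,0,0]]]'

```text
t: 4.2
tcp_pos: [0.4502, 0.2606, 0.0649]
ee_rot: [1.257, 2.879, 0.001]
force: [-1.0, -0.2, 5.0]
opening: 0.163
gripper_force: 58.4
```

```bash
python3 - <<'E'
from h import *
s=manip.sense(); print(s["opening"],s["gripper_force"],s["force"])
go([.45,.261,.064],2.314)
d=s["tcp_pos"][:2]-[.511,.195]; print(np.hypot(*d),np.arctan2(d[1],d[0]))
E
```

```text
0.16336510704825666 58.399415016174316 [-1.03866008 -0.21752854  5.0040583 ]
t 4.2 tcp [0.4502 0.2606 0.0649] psi 2.318 turn [0.05 0.01 0.26] shift mm [0.4 0.2 0.9]
0.08944547077528807 2.3189691457253203
```

>>> step_arm --series '[[[255,-0.001,-0.0134,0,0,0,-8.6],[255,-0.001,-0.0134,0,0,0,-8.6],[255,-0.001,-0.0134,0,0,0,-8.6],[255,-0.001,-0.0134,0,0,0,-8.6],[255,-0.001,-0.0134,0,0,0,-8.6],[255,-0.001,-0.0134,0,0,0,-8.6],[255,0,0,0,0,0,0],[255,0,0,0,0,0,0]]]'

```text
t: 5.2
tcp_pos: [0.4211, 0.187, 0.0649]
ee_rot: [-0.121, 3.139, -0.002]
force: [-3.3, -3.2, 8.4]
opening: 0.169
gripper_force: 60.2
```

```bash
python3 - <<'E'
from h import *
s=manip.sense(); print(s["opening"],s["gripper_force"],s["force"])
d=s["tcp_pos"][:2]-[.511,.195]; print(np.hypot(*d),np.arctan2(d[1],d[0])%6.283)
a=3.517;go([.511+.0895*np.cos(a),.195+.0895*np.sin(a),.065],a)
E
```

```text
0.16918271183560024 60.19053339958191 [-3.30564564 -3.22076223  8.40952769]
0.09020197181525567 3.229737720283789
t 5.2 tcp [0.4211 0.187  0.0649] psi -3.064 turn [-7.000e-02 -1.000e-02 -1.709e+01] shift mm [  3.  -25.5  -0.1]
```

>>> step_arm --series '[[[255,-0.0003,-0.0065,0,0,0,-4.2],[255,-0.0003,-0.0065,0,0,0,-4.2],[255,-0.0003,-0.0065,0,0,0,-4.2],[255,-0.0003,-0.0065,0,0,0,-4.2],[255,0,-0.002,0,0,0,0],[255,0,0,0,0,0,0],[255,0,0,0,0,0,0],[255,0,0,0,0,0,0]]]'

```text
t: 6.2
tcp_pos: [0.4268, 0.1618, 0.0649]
ee_rot: [0.58, -3.086, -0.005]
force: [-5.5, 3.2, 10.5]
opening: 0.168
gripper_force: 60.4
```

```bash
python3 - <<'E'
from h import *
s=manip.sense(); print(s["opening"],s["gripper_force"],s["force"])
d=s["tcp_pos"][:2]-[.511,.195]; print(np.hypot(*d),np.arctan2(d[1],d[0])%6.283)
E
```

```text
0.16787309762813726 60.414544343948364 [-5.54627256  3.22164185 10.49050441]
0.09046155802739714 3.5170156617558024
```

>>> step_arm --series '[[[255,0,-0.002,0,0,0,0],[255,0,-0.002,0,0,0,0],[255,0,0,0,0,0,0],[255,0,0,0,0,0,0],[255,0,0,0,0,0,0],[255,0,0,0,0,0,0],[255,0,0,0,0,0,0],[255,0,0,0,0,0,0]]]'

```text
t: 7.2
tcp_pos: [0.427, 0.1614, 0.0649]
ee_rot: [0.583, -3.085, -0.018]
force: [-9.6, 14.4, 11.5]
opening: 0.167
gripper_force: 61.1
```

```bash
python3 - <<'E'
from h import *
s=manip.sense(); print(s["opening"],s["gripper_force"],s["force"])
d=s["tcp_pos"][:2]-[.511,.195]; print(np.hypot(*d),np.arctan2(d[1],d[0])%6.283)
E
```

```text
0.16653113104379788 61.144800782203674 [-9.60187396 14.39015419 11.45510218]
0.09047629280291727 3.521503643694419
```

The lever is against its stop (the force rose with hardly any motion). Release and lift.

>>> step_arm --series '[[[0,0,0,0,0,0,0],[0,0,0,0,0,0,0],[0,0,0,0,0,0,0],[0,0,0,0,0,0,0],[0,0,0,-0.04,0,0,0],[0,0,0,-0.045,0,0,0],[0,0,0,-0.04,0,0,0],[0,0,0,0,0,0,0]]]'

```text
t: 8.2
tcp_pos: [0.4323, 0.1574, 0.1925]
ee_rot: [-0.577, 3.081, 0.0]
force: [0.3, -0.8, -0.0]
opening: 0.998
gripper_force: 0.0
```

```bash
python3 - <<'E'
from h import *
s=manip.sense(); c=cams.capture("wrist"); np.savez("w3",pos=s["tcp_pos"],rot=s["ee_rot"],**c)
save("w3",c["image"],1.5)
# goal: well above the loupe grip, yaw 0.157
L=np.array([.4913,-.1873]); y=.157; g=L-.085*np.array([np.cos(y),np.sin(y)]); print(g)
go([*g,.15],y+np.pi)
E
```

```text
[ 0.40734543 -0.20059024]
t 8.25 tcp [0.431  0.1571 0.1906] psi -2.771 turn [-1.000e-02  2.100e-01  1.223e+01] shift mm [  79.3 -349.6   40.6]
```

View pics/w3.png

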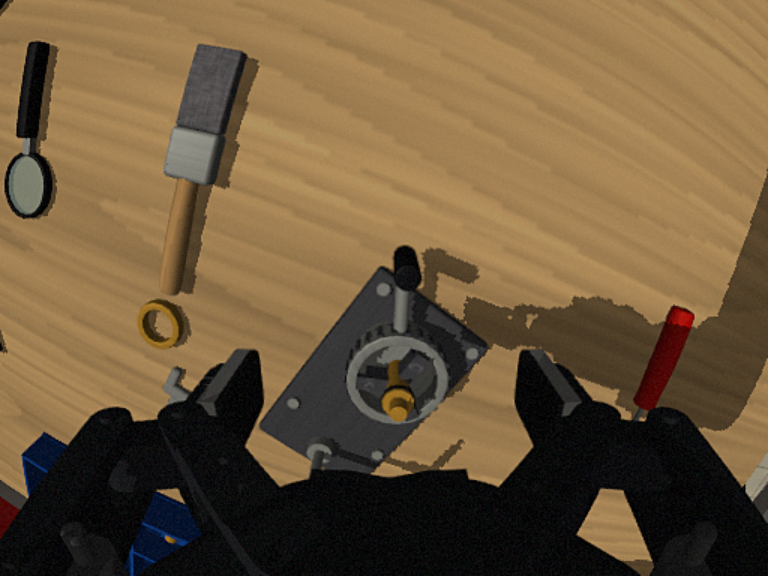

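The wrist view shows the lever swung and the jaws around the upright spindle at (398,410). The large loupe is at the left, lens at (29,184). Now move above its handle.

>>> step_arm --series '[[[0,0,0,0,0,0,6],[0,0,0,0,0,0,6],[0,0.013,-0.058,0.006,0,0,0],[0,0.013,-0.058,0.006,0,0,0],[0,0.013,-0.058,0.006,0,0,0],[0,0.013,-0.058,0.006,0,0,0],[0,0.013,-0.058,0.006,0,0,0],[0,0.013,-0.058,0.006,0,0,0]]]'

```text
t: 9.25
tcp_pos: [0.407, -0.2004, 0.1515]
ee_rot: [0.252, -3.13, -0.003]
force: [1.4, -0.0, 0.6]
opening: 0.999
gripper_force: 0.0
```

>>> step_arm --series '[[[0,0,0,0,0,0,0],[0,0,0,0,0,0,0],[0,0,0,0,0,0,0],[0,0,0,0,0,0,0],[0,0,0,0,0,0,0],[0,0,0,0,0,0,0],[0,0,0,0,0,0,0],[0,0,0,0,0,0,0]]]'

```text
t: 10.25
tcp_pos: [0.4085, -0.1991, 0.1533]
ee_rot: [-0.253, 3.131, 0.0]
force: [0.6, -0.8, -0.1]
opening: 1.002
gripper_force: 0.0
```

```bash
python3 - <<'E'
from h import *
s=manip.sense(); c=cams.capture("wrist"); np.savez("w4",pos=s["tcp_pos"],rot=s["ee_rot"],**c)
save("w4",c["image"],1.5); go([.4073,-.2006,.15],.157+np.pi)
E
```

```text
t 10.3 tcp [ 0.4085 -0.1991  0.1533] psi -2.98 turn [0.   0.01 0.24] shift mm [ 1.4 -1.3  3.3]
```

View pics/w4.png

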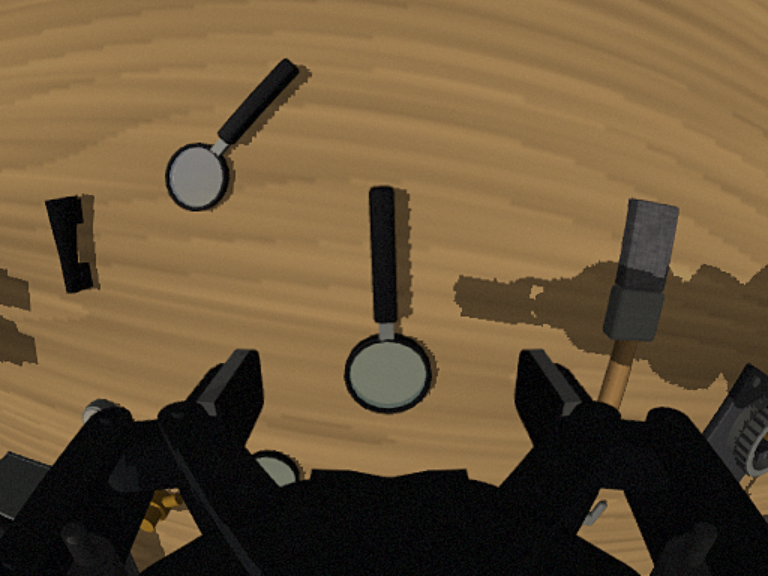

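The large loupe lies straight ahead: lens at (388,374), handle from (385,322) to (382,187). The small loupe at (197,177) is a look-alike.

```bash
python3 - <<'E'
from h import *
c=dict(np.load("w4.npz")); W=lambda u,v,z: wcast(c,c["pos"],c["rot"],u/1.5,v/1.5,z)[:2]
L=W(388.5,374,.010); n=W(385.5,321,.02); e=W(381.5,187,.02); print(L,n,e,"rim",np.linalg.norm(W(346,374,.008)-W(432,374,.008)),np.linalg.norm(L-n),np.linalg.norm(L-e),"hlen",np.linalg.norm(n-e))
d=L-(n+e)/2; y=np.arctan2(d[1],d[0]); hy=np.arctan2(*(n-e)[::-1]); print(y,hy)
m=(n+e)/2; print("handle mid",m,"from lens",np.linalg.norm(d))
g=L-.085*d/np.linalg.norm(d); print(g); go([*g,.003],y+np.pi)
E
```

```text
[ 0.4882 -0.1861] [ 0.4444 -0.1952] [ 0.3585 -0.2115] rim 0.06240640992718616 0.04473533279187717 0.13216372422113418 hlen 0.08743283136213767
0.19628691285398217 0.18752598350798338
handle mid [ 0.40145 -0.20335] from lens 0.08844843130321764
[ 0.40483221 -0.20267746]
t 10.3 tcp [ 0.4085 -0.1991  0.1533] psi -2.98 turn [ 0.    0.01 -2.01] shift mm [  4.3  -2.8 150.3]
```

>>> step_arm --series '[[[0,0.004,-0.003,0,0,0,-1.8],[0,0,0,0.03,0,0,0],[0,0,0,0.03,0,0,0],[0,0,0,0.03,0,0,0],[0,0,0,0.03,0,0,0],[0,0,0,0.02,0,0,0],[0,0,0,0.01,0,0,0],[0,0,0,0,0,0,0]]]'

```text
t: 11.3
tcp_pos: [0.4047, -0.2025, 0.003]
ee_rot: [0.302, -3.126, -0.001]
force: [-0.2, 0.7, 0.1]
opening: 1.001
gripper_force: 0.0
```

>>> step_arm --series '[[[255,0,0,0,0,0,0],[255,0,0,0,0,0,0],[255,0,0,0,0,0,0],[255,0,0,0,0,0,0],[255,0,0,0,0,0,0],[255,0,0,0,0,0,0],[255,0,0,0,0,0,0],[255,0,0,0,0,0,0]]]'

```text
t: 12.3
tcp_pos: [0.4054, -0.2029, 0.0038]
ee_rot: [-0.302, 3.126, -0.001]
force: [-1.4, 0.2, 5.6]
opening: 0.175
gripper_force: 59.5
```

>>> step_arm --series '[[[255,0,0,-0.01,0,0,0],[255,0,0,-0.02,0,0,0],[255,0,0,-0.03,0,0,0],[255,0,0,-0.04,0,0,0],[255,0,0,-0.05,0,0,0],[255,0,0,-0.04,0,0,0],[255,0,0,-0.03,0,0,0],[255,0,0,0,0,0,0]]]'

```text
t: 13.3
tcp_pos: [0.4063, -0.2035, 0.2257]
ee_rot: [-0.302, 3.123, -0.005]
force: [0.0, -0.1, -1.3]
opening: 0.166
gripper_force: 58.7
```

>>> step_arm --series '[[[255,0,0,0,0,0,0],[255,0,0,0,0,0,0],[255,0,0,0,0,0,0],[255,0,0,0,0,0,0],[255,0,0,0,0,0,0],[255,0,0,0,0,0,0],[255,0,0,0,0,0,0],[255,0,0,0,0,0,0]]]'

```text
t: 14.3
tcp_pos: [0.405, -0.2027, 0.2233]
ee_rot: [-0.302, 3.127, 0.0]
force: [-0.5, 0.2, -0.3]
opening: 0.175
gripper_force: 58.7
```

```bash
python3 - <<'E'
from h import *
s=manip.sense(); c=cams.capture("wrist"); np.savez("w5",pos=s["tcp_pos"],rot=s["ee_rot"],**c)
save("w5",c["image"],1.5)
y=.19; g=np.array([.511,.195])-.085*np.array([np.cos(y),np.sin(y)]); go([*g,.215],y+np.pi)
E
```

```text
t 14.35 tcp [ 0.405  -0.2027  0.2233] psi -2.949 turn [-0.    0.01  0.16] shift mm [-94.2 370.5   8.3]
```

View pics/w5.png

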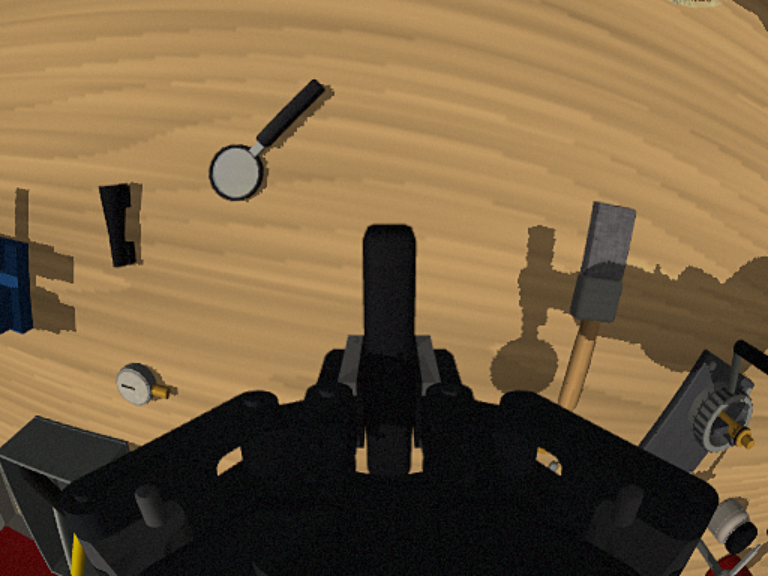

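>>> step_arm --series '[[[255,-0.006,0.023,0,0,0,0],[255,-0.012,0.046,0,0,0,0],[255,-0.013,0.052,0,0,0,0],[255,-0.013,0.052,0,0,0,0],[255,-0.013,0.052,0,0,0,0],[255,-0.013,0.052,0,0,0,0],[255,-0.012,0.046,0,0,0,0],[255,-0.006,0.023,0,0,0,0]]]'

```text
t: 15.35
tcp_pos: [0.425, 0.1561, 0.2234]
ee_rot: [-0.307, 3.126, 0.001]
force: [-1.1, -0.4, -1.7]
opening: 0.168
gripper_force: 58.8
```

```bash
python3 - <<'E'
from h import *
y=.19; g=np.array([.511,.195])-.085*np.array([np.cos(y),np.sin(y)]); go([*g,.181],y+np.pi)
E
```

```text
t 15.35 tcp [0.425  0.1561 0.2234] psi -2.946 turn [0.03 0.03 0.32] shift mm [-6.8 21.9 42.4]
```

>>> step_arm --series '[[[255,-0.003,0.011,0,0,0,0],[255,-0.004,0.011,0,0,0,0],[255,0,0,0.01,0,0,0],[255,0,0,0.01,0,0,0],[255,0,0,0.01,0,0,0],[255,0,0,0,0,0,0],[255,0,0,0,0,0,0],[255,0,0,0,0,0,0]]]'

```text
t: 16.35
tcp_pos: [0.4281, 0.1767, 0.1937]
ee_rot: [-0.302, 3.126, 0.0]
force: [0.6, 0.1, -1.7]
opening: 0.174
gripper_force: 58.8
```

```bash
python3 - <<'E'
from h import *
y=.19; g=np.array([.511,.195])-.085*np.array([np.cos(y),np.sin(y)]); go([*g,.181],y+np.pi)
ims=[]
for n,b in(("top",(170,115,270,235)),("scene",(250,95,370,225))):
    c=cams.capture(n); np.savez(n+"2",**c); u0,v0,u1,v1=b; ims.append(cv2.resize(c["image"][v0:v1,u0:u1],(400,int(400*(v1-v0)/(u1-u0)))))
h=max(i.shape[0] for i in ims); save("look",np.hstack([np.pad(i,((0,h-i.shape[0]),(0,0),(0,0))) for i in ims]))
c=cams.capture("wrist"); np.savez("w6",**c)
E
```

```text
t 16.35 tcp [0.4281 0.1767 0.1937] psi -2.949 turn [0.01 0.05 0.15] shift mm [ 0.1  2.3 12.7]
```

View pics/look.png

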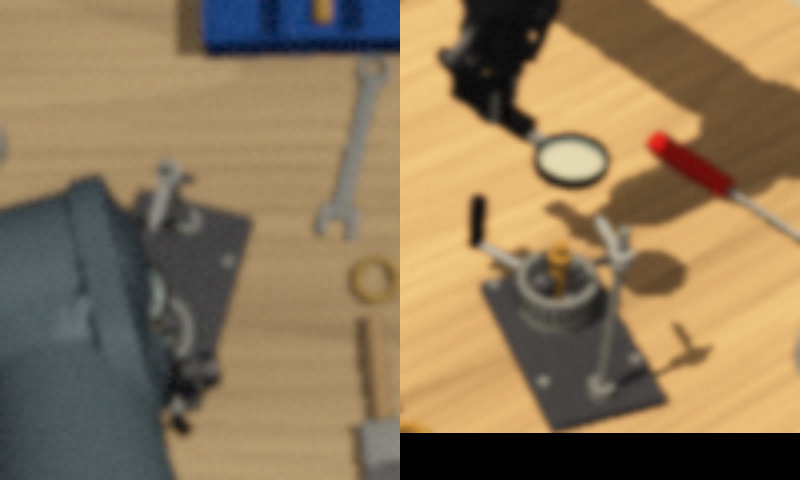

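The loupe is held level. In the scene crop the rim centre is at (572,159), the pointer's tip at (603,222) and the spindle at (558,252). I compare rim and pointer height in this same view.

```bash
python3 - <<'E'
from h import *
c=dict(np.load("scene2.npz")); P=world(c); im=c["image"]; hsv=cv2.cvtColor(im,cv2.COLOR_RGB2HSV)
f=192/np.tan(np.radians(c["fov_y"])/2)
def cast(u,v,z):
    E=np.linalg.inv(c["extrinsics"]); d=E[:3,:3]@np.array([(u-c["cx"])/f,(v-c["cy"])/f,1]);o=E[:3,3];return (o+d*(z-o[2])/d[2]).round(4)
reg=np.zeros(P.shape[:2],bool); reg[128:158,285:318]=1
k=reg&(P[...,2]>.12)&(P[...,2]<.25); Q=P[k]
A=np.c_[Q[:,:2]-Q[:,:2].mean(0),np.ones(len(Q))]; w=np.linalg.lstsq(A,Q[:,2],rcond=None)[0]
print(len(Q),"mean",Q.mean(0),"slope",w,"min/max",Q.min(0),Q.max(0))
v,u=np.nonzero(k); print("px bbox",u.min(),u.max(),v.min(),v.max())
dark=reg&(hsv[...,2]<90); v,u=np.nonzero(dark); e=cv2.fitEllipse(cv2.convexHull(np.c_[u,v].astype(np.int32))) ; print(e)
print("lens by ray at .195:",cast(u.min()/2+u.max()/2,v.min()/2+v.max()/2,.195))
print("dark rim z",np.median(P[dark&k],0))
# pointer
reg=np.zeros(P.shape[:2],bool); reg[155:185,300:325]=1
a=np.array([.511,.195]); d=np.array([.963,-.27]); r=(P[...,:2]-a)@d; o=(P[...,:2]-a)@[.27,.963]
for lo,hi in((.05,.065),(.065,.08),(.08,.095),(.095,.13)):
    k=reg&(r>lo)&(r<hi)&(abs(o)<.012)&(P[...,2]>.15); print(lo,k.sum(),P[k].mean(0),np.percentile(P[k][:,2],[5,50,95]) if k.any() else'')
s=cast((558-400)/3.333+250,246/3.333+95,.095); print("spindle top",s)
E
```

```text
387 mean [0.51025191 0.19258359 0.19758277] slope [-0.08164672 -0.00091146  0.19758277] min/max [0.45159762 0.16249715 0.18762366] [0.54989752 0.226964   0.2117969 ]
px bbox 285 313 128 151
((296.7181396484375, 139.49806213378906), (17.274194717407227, 29.71468162536621), 133.2203826904297)
lens by ray at .195: [0.4973 0.1954 0.195 ]
dark rim z [0.47461258 0.17921895 0.19854913]
0.05 1 [0.57379731 0.17832824 0.18280721] [0.18280721 0.18280721 0.18280721]
0.065 11 [0.58259338 0.17583084 0.1839132 ] [0.18107906 0.18407797 0.18631712]
0.08 15 [0.59515643 0.17246568 0.18388324] [0.17968096 0.18459552 0.1874687 ]
0.095 98 [0.62173697 0.16353052 0.18582457] [0.15676134 0.18679801 0.21279624]
spindle top [0.5166 0.1915 0.095 ]
```

```bash
python3 - <<'E'
from h import *
c=dict(np.load("scene2.npz")); P=world(c)
reg=np.zeros(P.shape[:2],bool); reg[120:160,285:318]=1
k=reg&(P[...,2]>.17)&(P[...,2]<.22)
for _ in range(2):
    pass
Q=P[k]; Q=Q[Q[:,0]>.482]; A=np.c_[Q[:,:2]-Q[:,:2].mean(0),np.ones(len(Q))]
w=np.linalg.lstsq(A,Q[:,2],rcond=None)[0]; cc,r=cv2.minEnclosingCircle((Q[:,:2]*1000).astype(np.float32))
print(len(Q),w,cc,r,Q.min(0),Q.max(0), np.std(Q[:,2]-A@w))
for lo in np.arange(.48,.55,.01):
    q=Q[(Q[:,0]>lo)&(Q[:,0]<lo+.01)]; print(round(lo,2),len(q),q[:,2].mean() if len(q) else'')
E
```

```text
325 [-0.01447142  0.01657264  0.19658054] (515.8676147460938, 194.5257110595703) 35.068668365478516 [0.48200332 0.16249715 0.18762366] [0.54989752 0.226964   0.20240492] 0.002601588908287819
0.48 22 0.19710927673761344
0.49 38 0.19707275021697188
0.5 54 0.19697999117637785
0.51 58 0.19626425888040536
0.52 57 0.19637879185755802
0.53 52 0.1963512459494193
0.54 44 0.1963501164761781
0.55 0
```

>>> step_arm --series '[[[255,0,0.001,0.004,0,0,0],[255,0,0,0.004,0,0,0],[255,0,0,0.004,0,0,0],[255,0,0,0,0,0,0],[255,0,0,0,0,0,0],[255,0,0,0,0,0,0],[255,0,0,0,0,0,0],[255,0,0,0,0,0,0]]]'

```text
t: 17.5
tcp_pos: [0.4276, 0.1777, 0.1814]
ee_rot: [-0.302, 3.127, 0.0]
force: [-0.2, 1.1, -1.6]
opening: 0.17
gripper_force: 58.8
```

```bash
python3 - <<'E'
from h import *
go([.4275,.179,.181],.19+np.pi)
c=cams.capture("scene"); P=world(c); im=c["image"]
reg=np.zeros(P.shape[:2],bool); reg[120:165,285:318]=1
Q=P[reg&(P[...,2]>.16)&(P[...,2]<.2)]; Q=Q[(Q[:,0]>.482)&(Q[:,0]<.553)]; print(len(Q),np.median(Q,0),Q.min(0),Q.max(0))
A=np.c_[Q[:,:2]-Q[:,:2].mean(0),np.ones(len(Q))]; print(np.linalg.lstsq(A,Q[:,2],rcond=None)[0])
a=np.array([.511,.195]); r=(P[...,:2]-a)@[.963,-.27]; o=(P[...,:2]-a)@[.27,.963]
k=(r>.058)&(r<.095)&(abs(o)<.006)&(P[...,2]>.15); print(k.sum(),P[k].mean(0))
save("fin",im[95:225,250:370],4.6)
E
```

```text
t 17.5 tcp [0.4276 0.1777 0.1814] psi -2.949 turn [0.01 0.01 0.16] shift mm [-0.1  1.3  0.4]
320 [0.51787972 0.1950272  0.18401924] [0.48316027 0.16286081 0.1748636 ] [0.54953081 0.22831937 0.19081262]
[-0.01596168  0.01201846  0.18412548]
26 [0.58900108 0.17401557 0.18402947]
```

View pics/fin.png

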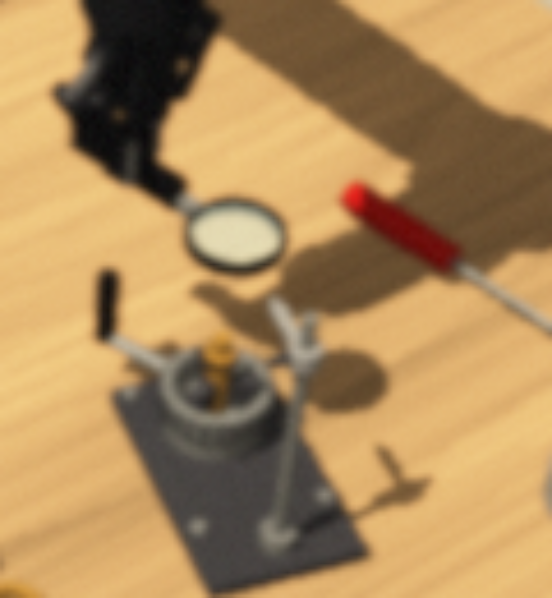

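The rim (0.184 m) and the pointer (0.184 m) match in height in the same view. The lens is above the spindle, level, and clear of everything.

```bash
python3 -c "
from h import *
print(workorder.job_done())"
```

```text
the job is handed in; nothing more can be done
None
```

The job is handed in, though it returned no verdict: the lever is against its stop with the jaws closed round the spindle, and the loupe is held level and still over it, its rim matching the pointer's height (both 0.184 m in the scene camera).

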